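Queue the invested flasks for the kiln

ROBOT

A 6-joint arm with a two-finger parallel gripper is mounted at the origin on the work surface. World frame = base frame: x ahead of the robot, y to its left, z up, the work surface at z = 0. Lengths are in m, angles in degrees, forces in N, time in s.
With the tool pointing down it reaches from about 0.4 to 0.825 m from the base axis. Payload 7 kg.
Tool frame: the origin (TCP) lies between the finger pads; the fingertips stand 14 mm ahead of it and the grasp point (between the pads) lies 5 mm behind it (r.tips_ahead is the distance from the TCP to the fingertips, in m); z points along the fingers, y is the direction in which the jaws open and shut (so a half turn about z gives the same grasp; the last joint's range is limited). The gripper opens to 88 mm and grips with 3 to 60 N. Pads are 19 mm wide; open, the fingers measure 130 mm over their backs; the gripper's body (78 mm by 193 mm) begins 47 mm behind the grasp point.
Start: joints at [92.023, 20.546, 0.682, 0, -70.136, -16.507], TCP at [0.169, 0.654, 0.241] pointing down, gripper open.
Joint ranges: [-176.03, 176.03], [-82.01, 121.73], [-58.28, 71.71], [-173.87, 95.51], [-174.79, -0.11], [-173.66, 173.66]. Speed limits (degrees/s): [136.94, 136.94, 172.46, 180, 180, 180].

INTERFACE

Orientations are given as [roll, pitch, yaw] about the fixed x, y, z axes, in that order (R = Rz(yaw) Ry(pitch) Rx(roll)).
In Python, from plant import r gives the robot as it stands.
- The arm moves only by the tool apply_moves, never from a script. Its arguments are lists of equal length, an entry for each row: "slide": the shift along the tool's x, y, z as a fraction of full scale, a list of three; "turn": the turn, a rotation vector about the tool's x, y, z as a fraction of full scale, a list of three; "jaw": the closure, from 0 (fully open) to 1 (shut). In form: {"slide": [[dx, dy, dz], ...], "turn": [[wx, wy, wz], ...], "jaw": [jaw, ...]}. A call has 1 to 8 rows; each row shifts and turns the commanded pose from where the row before left it, along the tool's axes as they then stand; what a row does not reach is not made up. Full scale, the value 1, is 0.1 m for a shift and 1.5 rad for a turn. A row lasts 1/10 s, in which the tool goes at most 50 mm and 8.59 degrees, less where a joint would pass 70% of its speed; a pose out of reach is approached as far as the arm can. A call with a number of a shift or a turn outside -1 to 1 is refused whole. A call with a gripper value outside its range is refused whole. The fingers move at their own pace and stop on an object; "newtons" is the grip in N (left out, the last holds). Time passes only in rows, so rows that do not move let the fingers close. It gives the time, the measured TCP pose, the force and the opening at its end, in the units of the state.
- r.get_state(): the state, without advancing time (a new reading comes with each control period).
- r.capture(name): name is "side" or "top"; returns a dict with "pixels" (384x512x3 uint8, blue, green, red), "depth" (384x512 float32, m along the optical axis (not along the pixel's ray), 0 where there is no reading), "fx", "fy", "cx", "cy" (pixels), "rvec" (rotation vector, rad) and "tvec" (3), from world to camera coordinates, as OpenCV has them. Camera axes: x right, y down, z forward; pixel columns grow to the right and rows downward; lengths in m; the calibration is good to about 2 mm. A picture is of the moment at which its call begins.
- r.close_job(): hands the job in, once; it reports no verdict.
The state is a dict: "time_s": time; "joints": joint angles; "qd": joint speeds; "joint_torque": joint torques, N m; "tcp_pos": TCP position; "eef_rot": TCP orientation; "contact_force": force on the tool from outside, world axes, zero at the start; "moment": the same for the moment, N m; "gripper_width": finger opening in m.
Only numpy, scipy, OpenCV 4.12 (cv2) and the standard library are available. Lean on these libraries where they do the work, as an engineer would, in place of code of your own. Each camera call takes 0.05 s, during which the arm holds its last target.

TASK

Line the four plaster-filled casting flasks up on the row of four firebricks in kiln-loading order: the tallest on the brick nearest the brown kiln, then each next shorter one on the next brick, with the shortest at the far end. Stand one flask upright in the middle of each brick, setting it down gently because the plaster cracks if it is dropped or tipped over, and leave the crucible with its weighed charge standing where it is.

Things in the scene. Friction and masses are not known exactly. Their poses are not given: they have to be found in the camera images.
- flask_105: loose casting flask, the tallest and widest of four: a plain upright steel tube filled with white plaster (a white disc in a steel ring seen from above), 62 mm outside diameter, 105 mm tall, up to 0.75 kg; origin at the centre of its underside, z up along its axis; stands on the table at the start
- flask_85: loose casting flask, the second tallest of four: a plain upright steel tube filled with white plaster (a white disc in a steel ring seen from above), 54 mm outside diameter, 85 mm tall, up to 0.47 kg; origin at the centre of its underside, z up along its axis; stands on the table at the start
- flask_65: loose casting flask, the third tallest of four: a plain upright steel tube filled with white plaster (a white disc in a steel ring seen from above), 46 mm outside diameter, 65 mm tall, up to 0.25 kg; origin at the centre of its underside, z up along its axis; stands on the table at the start
- flask_45: loose casting flask, the shortest and narrowest of four: a plain upright steel tube filled with white plaster (a white disc in a steel ring seen from above), 38 mm outside diameter, 45 mm tall, up to 0.14 kg; origin at the centre of its underside, z up along its axis; stands on the table at the start
- brick_1: fixed piece of cream firebrick lying flat, at the left (+y) end of the row of four: 114 mm (its x, away from the robot) x 84 mm (its y, along the row), top face 32 mm above the table; about 104 mm from the middle of one brick to the next, the row runs roughly along y and may be turned a few degrees; origin at the centre of its underside, on the table
- brick_2: fixed piece of cream firebrick lying flat, second from the left of four: 114 mm (its x, away from the robot) x 84 mm (its y, along the row), top face 32 mm above the table; about 104 mm from the middle of one brick to the next, the row runs roughly along y and may be turned a few degrees; origin at the centre of its underside, on the table
- brick_3: fixed piece of cream firebrick lying flat, third from the left of four: 114 mm (its x, away from the robot) x 84 mm (its y, along the row), top face 32 mm above the table; about 104 mm from the middle of one brick to the next, the row runs roughly along y and may be turned a few degrees; origin at the centre of its underside, on the table
- brick_4: fixed piece of cream firebrick lying flat, at the right (-y) end of the row of four: 114 mm (its x, away from the robot) x 84 mm (its y, along the row), top face 32 mm above the table; about 104 mm from the middle of one brick to the next, the row runs roughly along y and may be turned a few degrees; origin at the centre of its underside, on the table
- kiln: fixed brown box kiln, about 320 mm deep x 260 mm wide x 290 mm high, with a door and dial on the side facing the robot; it stands on the table beyond one end of the brick row, at the left (+y) or at the right (-y); at the other end stands a blue cabinet, 240 mm high, with a round red-brown pad on top; origin at the foot of its front face (the face towards the robot), midway across its width, on the table
- crucible: loose dark graphite crucible, 49 mm across the rim, 36 mm at the foot, 60 mm tall, with brass grains in it; stands among the flasks and stays where it is; origin at the centre of its underside, z up

How it is judged (in metres and radians):
At the end, for the whole second after the job is handed in: Each flask stands upright (within about 6 degrees), at rest, on top of its own brick, its axis within 15 mm of the brick's middle: the 105 mm flask on the brick nearest the kiln, then the 85 mm, the 65 mm and, farthest from the kiln, the 45 mm flask (((world y of kiln above 0 m and horizontal distance between flask_105 and brick_1 below 0.015 m and horizontal distance between flask_85 and brick_2 below 0.015 m and horizontal distance between flask_65 and brick_3 below 0.015 m and horizontal distance between flask_45 and brick_4 below 0.015 m) or (world y of kiln below 0 m and horizontal distance between flask_105 and brick_4 below 0.015 m and horizontal distance between flask_85 and brick_3 below 0.015 m and horizontal distance between flask_65 and brick_2 below 0.015 m and horizontal distance between flask_45 and brick_1 below 0.015 m)) and height (world z) of flask_105 between 0.027 and 0.037 m and angle between each of flask_105, flask_85, flask_65, flask_45's own z axis and vertical below 0.1 rad and linear speed of each of flask_105, flask_85, flask_65, flask_45 below 0.02 m/s and height (world z) of flask_85 between 0.027 and 0.037 m and height (world z) of flask_65 between 0.027 and 0.037 m and height (world z) of flask_45 between 0.027 and 0.037 m); the robot touches nothing.
It fails at once if a flask was tipped over (more than 35 degrees) (angle between any of flask_105, flask_85, flask_65, flask_45's own z axis and vertical above 0.61 rad).
It fails at once if a flask was let fall (moving at over 0.55 m/s without the fingers on it, as after a drop of some 15 mm) ((contact force between the fingers and flask_105 below 0.05 N and linear speed of flask_105 above 0.55 m/s) or (contact force between the fingers and flask_85 below 0.05 N and linear speed of flask_85 above 0.55 m/s) or (contact force between the fingers and flask_65 below 0.05 N and linear speed of flask_65 above 0.55 m/s) or (contact force between the fingers and flask_45 below 0.05 N and linear speed of flask_45 above 0.55 m/s)).
It fails at once if the crucible with the weighed charge was pushed away by more than 20 mm (distance of crucible from where it was at the start of the episode above 0.02 m).
It fails at once if the crucible with the weighed charge was tipped (more than 25 degrees) (angle between crucible's own z axis and vertical above 0.44 rad).
It also fails if it takes over 104 s, if anything falls off the work surface, if the arm or the gripper's body presses on something with over 40 N, if the wrist force passes 120 N, or if a joint passes its speed limit or range.

## Working session

There is one attempt and no reset: what is moved stays moved. The work goes in short steps, Python scripts to look and compute and a tool call to move; the robot and the scene stay as the last step left them, time stands still between calls to the robot, and variables do not carry over. Pictures are saved under pics/ and viewed, and the job is handed in when it is done.

Besides the shell and the picture viewer there is one more tool, called after "Request:" by a JSON object that holds its "fn" and its "kwargs", one argument or row to a line. apply_moves: Moves the arm, as the interface text tells. Shift numbers are shares of 0.1 m and turn numbers shares of 1.5 rad, none past 1 either way. Its arguments: {"type":"object","properties":{"slide":{"type":"array"},"turn":{"type":"array"},"jaw":{"type":"array"},"newtons":{"type":"number"}},"required":["slide","turn","jaw"]}

```bash
mkdir -p pics; ls
python3 - <<'E'
from plant import r
import cv2,numpy as np
print(r.get_state())
for n in("top","side"):
    c=r.capture(n); cv2.imwrite(f"pics/{n}0.png",c["pixels"]); np.savez(f"{n}0.npz",**c)
    print({k:c[k] for k in c if k not in("pixels","depth")})
E
```

```text
pics
{'time_s': 0.0, 'joints': array([ 9.20230277e+01,  2.05906637e+01,  6.32707948e-01, -2.14200725e-02,
       -7.01364223e+01, -1.65081047e+01]), 'qd': array([-0.07495139, -0.01895533,  0.13272613,  0.07360798,  0.00032147,
        0.00134481]), 'joint_torque': array([-9.85442566e-04, -5.82706618e+01,  2.93063271e+01,  6.99747115e+00,
        6.99141747e-03, -1.60666855e-04]), 'tcp_pos': array([0.16872292, 0.65307295, 0.2396192 ]), 'eef_rot': array([ 1.79903790e+02, -7.51422739e-03, -1.44923654e+01]), 'contact_force': array([ 0.29132489,  0.5932169 , -0.27578451]), 'moment': array([-0.07237702,  0.00627803,  0.02874683]), 'gripper_width': 0.08773101136173478}
{'fx': 435.28121935153695, 'fy': 435.28121935153695, 'cx': 257.4871769217477, 'cy': 185.43947034949073, 'rvec': array([ 2.11017607, -2.12459758,  0.20300914]), 'tvec': array([-0.01066577,  0.5164795 ,  1.59862213])}
{'fx': 437.22799614611125, 'fy': 437.22799614611125, 'cx': 260.12803798049686, 'cy': 189.9902401326272, 'rvec': array([ 2.23869596, -0.9027234 ,  0.38362076]), 'tvec': array([-0.38114538,  0.28322474,  1.34587603])}
```

View pics/top0.png

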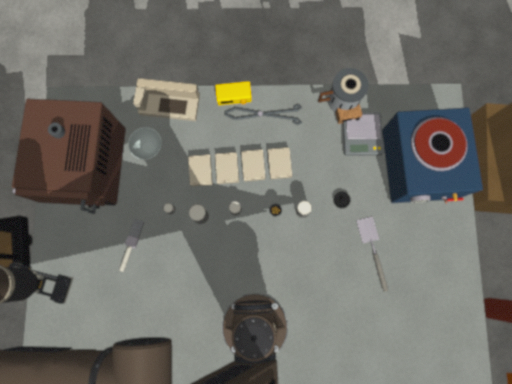

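View pics/side0.png

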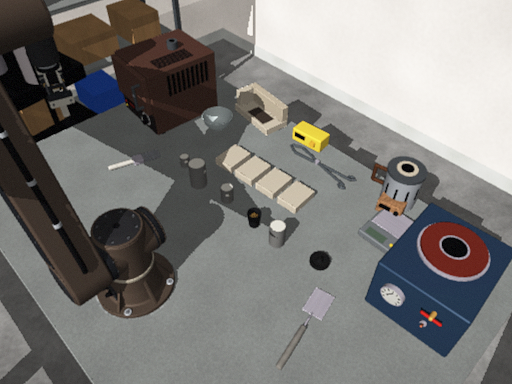

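The top view shows the kiln at the left (+y), the bricks around (200–280,163), flasks at about (168,208), (198,213), (235,207) and (304,208), and the crucible at (276,209). Next I'll measure these accurately.

```bash
cat > h.py <<'E'
import numpy as np,cv2
def load(f): return dict(np.load(f))
def ray(c,u,v,z):
    R=cv2.Rodrigues(c["rvec"])[0]; t=c["tvec"].ravel()
    o=-R.T@t; d=R.T@np.array([(u-c["cx"])/c["fx"],(v-c["cy"])/c["fy"],1.]); 
    return o+d*(z-o[2])/d[2]
def pts(c):
    h,w=c["depth"].shape; v,u=np.mgrid[:h,:w]; d=c["depth"]
    P=np.stack([(u-c["cx"])/c["fx"]*d,(v-c["cy"])/c["fy"]*d,d],-1)
    R=cv2.Rodrigues(c["rvec"])[0]
    return (P-c["tvec"].ravel())@R
def proj(c,p):
    R=cv2.Rodrigues(c["rvec"])[0]; q=R@np.array(p)+c["tvec"].ravel()
    return q[0]/q[2]*c["fx"]+c["cx"],q[1]/q[2]*c["fy"]+c["cy"]
E
python3 - <<'E'
from h import *
c=load("top0.npz");W=pts(c)
im=c["pixels"][130:240,130:350]; cv2.imwrite("pics/tc.png",cv2.resize(im,None,fx=3.6,fy=3.6,interpolation=cv2.INTER_CUBIC))
s=load("side0.npz"); im=s["pixels"][130:260,160:340]; cv2.imwrite("pics/sc.png",cv2.resize(im,None,fx=4,fy=4,interpolation=cv2.INTER_CUBIC))
Z=W[...,2]
for (u,v) in [(168,208),(198,213),(235,207),(276,209),(304,208),(145,143),(132,245)]:
    print(u,v,np.round(W[v,u],4))
# depth blobs
m=((Z>.02)&(c["depth"]>0)).astype(np.uint8); m[:190]=0;m[225:]=0
n,l,st,ce=cv2.connectedComponentsWithStats(m)
for i in range(1,n):
    if st[i,4]>30:
        zz=Z[l==i]; top=np.percentile(zz,80); k=(l==i)&(Z>top-.012); vv,uu=np.nonzero(k)
        print(st[i],ce[i],"top",top.round(4),len(uu),"c",ray(c,uu.mean(),vv.mean(),top).round(4), "diam",2*np.sqrt(len(uu)/np.pi)*c["depth"][k].mean()/c["fx"])
# bricks
hsv=cv2.cvtColor(c["pixels"],cv2.COLOR_BGR2HSV); print(hsv[165,225],hsv[165,254])
m=(np.abs(Z-.032)<.008).astype(np.uint8); m[:135]=0;m[192:]=0;m[:,:180]=0;m[:,300:]=0
n,l,st,ce=cv2.connectedComponentsWithStats(m)
for i in range(1,n):
    if st[i,4]>100: print("brickdepth",st[i],ce[i],ray(c,*ce[i],.032).round(4))
g=c["pixels"].min(2)
for th in (110,130):
  m=(g>th).astype(np.uint8); m[:138]=0;m[192:]=0;m[:,:180]=0;m[:,300:]=0
  n,l,st,ce=cv2.connectedComponentsWithStats(m)
  for i in range(1,n):
    if st[i,4]>100:
        r_=cv2.minAreaRect(np.argwhere(l==i)[:,::-1].astype(np.float32)); print("brickcol",th,st[i],ce[i],r_,ray(c,*r_[0],.032).round(4))
E
```

```text
168 208 [0.4344 0.325  0.0374]
198 213 [0.406  0.202  0.1014]
235 207 [0.4331 0.0702 0.0603]
276 209 [ 0.4273 -0.0834  0.0402]
304 208 [ 0.4246 -0.1848  0.0804]
145 143 [0.7003 0.4318 0.0059]
132 245 [0.2977 0.461  0.0152]
[  13  190  106   24 1477] [ 72.27420447 197.25863236] top 0.2805 574 c [0.4497 0.6426 0.2805] diam 0.08771790828063614
[390 190  91  14 928] [428.28017241 195.18103448] top 0.2051 246 c [ 0.4608 -0.617   0.2051] diam 0.060271804703333653
[229 201  12  14 135] [234.59259259 207.63703704] top 0.0642 121 c [0.4321 0.0716 0.0642] diam 0.046270416653330676
[296 201  16  16 201] [303.53731343 208.55223881] top 0.0835 171 c [ 0.4252 -0.1854  0.0835] diam 0.0542522356841315
[163 203  12  11  93] [168.38709677 207.8172043 ] top 0.0443 83 c [0.4346 0.3235 0.0443] diam 0.038804900202937836
[189 204  20  20 288] [198.08333333 213.47916667] top 0.1035 234 c [0.408  0.206  0.1035] diam 0.0626154324479098
[269 204  13  13 131] [275.09160305 209.54961832] top 0.0579 72 c [ 0.4231 -0.0798  0.0579] diam 0.035764694108530545
[ 22  45 203] [ 21  46 205]
brickdepth [268 148  24  30 593] [279.44856661 162.48229342] [ 0.61   -0.0997  0.032 ]
brickdepth [241 150  24  30 582] [252.90721649 164.68728522] [0.602  0.0031 0.032 ]
brickdepth [215 153  24  30 591] [226.51945854 167.38409475] [0.592  0.1051 0.032 ]
brickdepth [188 155  24  30 595] [199.72436975 169.64705882] [0.5838 0.2085 0.032 ]
brickcol 110 [ 180  138  120   54 5109] [245.00332746 163.1481699 ] ((239.5, 164.5), (53.0, 119.0), 90.0) [0.6031 0.0549 0.032 ]
brickcol 130 [ 180  138  120   54 4639] [245.80275922 163.39146368] ((239.49996948242188, 164.49998474121094), (52.99999237060547, 118.99998474121094), 90.0) [0.6031 0.0549 0.032 ]
```

Every object's position comes out clearly: the heights and diameters match, and kiln and brick_1 are both on the +y side. First I'll turn the jaws to lie along the bricks' x axis (a yaw of about -85°).

Request:
{"fn": "apply_moves", "kwargs": {
  "slide": [
    [0, 0, 0],
    [0, 0, 0],
    [0, 0, 0],
    [0, 0, 0],
    [0, 0, 0],
    [0, 0, 0],
    [0, 0, 0],
    [0, 0, 0]
  ],
  "turn": [
    [0, 0, 0.1],
    [0, 0, 0.1],
    [0, 0, 0.1],
    [0, 0, 0.1],
    [0, 0, 0.1],
    [0, 0, 0.1],
    [0, 0, 0.1],
    [0, 0, 0.1]
  ],
  "jaw": [0, 0, 0, 0, 0, 0, 0, 0],
  "newtons": 40
}}

```text
time_s: 0.9
tcp_pos: [0.1688, 0.6533, 0.24]
eef_rot: [180.0, -0.1, -83.6]
contact_force: [0.3, -0.3, -0.5]
gripper_width: 0.0878
```

```bash
cat > go.py <<'E'
import sys,numpy as np
from plant import r
from scipy.spatial.transform import Rotation as Ro
F={'f105':(.408,.206),'f85':(.4252,-.1854),'f65':(.4321,.0716),'f45':(.4346,.3235)}
B={'b1':(.5838,.2085),'b2':(.5925,.1055),'b3':(.6015,.0028),'b4':(.6103,-.0999)}
s=r.get_state();p=s["tcp_pos"];R=Ro.from_euler('xyz',s["eef_rot"],degrees=True)
t={**F,**B}[sys.argv[1]]; z=float(sys.argv[2])
d=np.array([*t,z])-p
Rt=Ro.from_euler('xyz',[180,0,-85.1],degrees=True)
print("t",s["time_s"],"pos",p.round(4),"rot",s["eef_rot"].round(2),"j",s["joints"].round(1),"w",round(s["gripper_width"],4),"F",s["contact_force"].round(1))
print("slide total",(R.inv().apply(d)/.1).round(3),"if turned",(Rt.inv().apply(d)/.1).round(3),"turn total",((R.inv()*Rt).as_rotvec()/1.5).round(3))
E
python3 go.py f105 .2
```

```text
t 0.9 pos [0.1688 0.6533 0.24  ] rot [ 1.7998e+02 -5.0000e-02 -8.3600e+01] j [ 92.   20.6   0.7  -0.  -70.1 -85.6] w 0.0878 F [ 0.3 -0.3 -0.5]
slide total [ 4.711 -1.879  0.404] if turned [ 4.661 -2.002  0.4  ] turn total [ 0.    -0.001  0.017]
```

Request:
{"fn": "apply_moves", "kwargs": {
  "slide": [
    [0.3, -0.12, 0.02],
    [0.3, -0.12, 0.02],
    [0.3, -0.12, 0.02],
    [0.3, -0.12, 0.02],
    [0.3, -0.12, 0.02],
    [0.3, -0.12, 0.02],
    [0.3, -0.12, 0.02],
    [0.3, -0.12, 0.02]
  ],
  "turn": [
    [0, 0, 0.017],
    [0, 0, 0],
    [0, 0, 0],
    [0, 0, 0],
    [0, 0, 0],
    [0, 0, 0],
    [0, 0, 0],
    [0, 0, 0]
  ],
  "jaw": [0, 0, 0, 0, 0, 0, 0, 0]
}}

```text
time_s: 1.7
tcp_pos: [0.2876, 0.4223, 0.2242]
eef_rot: [180.0, -0.0, -84.7]
contact_force: [0.1, 0.2, 0.1]
gripper_width: 0.0875
```

```bash
python3 go.py f105 .2
```

```text
t 1.7 pos [0.2876 0.4223 0.2242] rot [ 1.7999e+02 -2.0000e-02 -8.4690e+01] j [ 77.8   5.7 -21.1  -0.  -63.2 -72.5] w 0.0875 F [0.1 0.2 0.1]
slide total [ 2.265 -0.998  0.243] if turned [ 2.258 -1.014  0.242] turn total [ 0.    -0.     0.005]
```

Request:
{"fn": "apply_moves", "kwargs": {
  "slide": [
    [0.3, -0.14, 0.03],
    [0.3, -0.14, 0.03],
    [0.3, -0.14, 0.03],
    [0.3, -0.14, 0.03],
    [0.3, -0.14, 0.03],
    [0.3, -0.14, 0.03],
    [0.3, -0.14, 0.03],
    [0, 0, 0]
  ],
  "turn": [
    [0, 0, 0],
    [0, 0, 0],
    [0, 0, 0],
    [0, 0, 0],
    [0, 0, 0],
    [0, 0, 0],
    [0, 0, 0],
    [0, 0, 0]
  ],
  "jaw": [0, 0, 0, 0, 0, 0, 0, 0]
}}

```text
time_s: 2.5
tcp_pos: [0.4048, 0.2208, 0.2029]
eef_rot: [179.9, -0.1, -84.9]
contact_force: [0.4, -0.4, 0.0]
gripper_width: 0.0875
```

```bash
python3 go.py f105 .067
```

```text
t 2.5 pos [0.4048 0.2208 0.2029] rot [ 1.7993e+02 -7.0000e-02 -8.4880e+01] j [ 53.2   1.8 -28.4  -0.  -59.9 -48.1] w 0.0875 F [ 0.4 -0.4  0. ]
slide total [ 0.149 -0.021  1.359] if turned [ 0.15  -0.019  1.359] turn total [ 0.001 -0.001  0.003]
```

Request:
{"fn": "apply_moves", "kwargs": {
  "slide": [
    [0.15, -0.02, 0],
    [0, 0, 0.2],
    [0, 0, 0.2],
    [0, 0, 0.2],
    [0, 0, 0.2],
    [0, 0, 0.2],
    [0, 0, 0.2],
    [0, 0, 0.15]
  ],
  "turn": [
    [0, 0, 0],
    [0, 0, 0],
    [0, 0, 0],
    [0, 0, 0],
    [0, 0, 0],
    [0, 0, 0],
    [0, 0, 0],
    [0, 0, 0]
  ],
  "jaw": [0, 0, 0, 0, 0, 0, 0, 0]
}}

```text
time_s: 3.3
tcp_pos: [0.4071, 0.2088, 0.0675]
eef_rot: [180.0, -0.0, -84.7]
contact_force: [-0.1, -0.0, 0.1]
gripper_width: 0.0874
```

```bash
python3 go.py f105 .067;python3 - <<'E'
from plant import r
import cv2
c=r.capture("side"); cv2.imwrite("pics/s1.png",cv2.resize(c["pixels"][100:280,100:340],None,fx=3,fy=3))
E
```

```text
t 3.3 pos [0.4071 0.2088 0.0675] rot [ 1.7996e+02 -3.0000e-02 -8.4650e+01] j [ 51.9  11.5 -38.8  -0.  -39.7 -46.6] w 0.0874 F [-0.1 -0.   0.1]
slide total [ 0.029 -0.006  0.005] if turned [ 0.029 -0.006  0.005] turn total [ 0.    -0.     0.005]
```

View pics/s1.png

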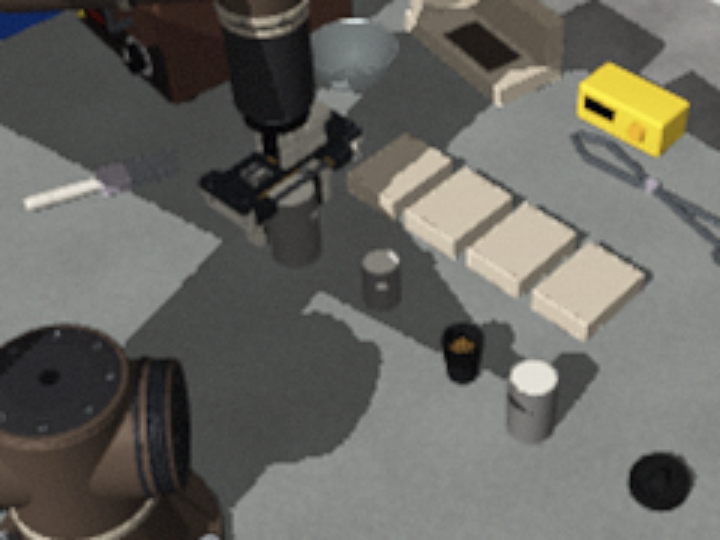

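The side view shows the gripper straddling the 105 flask at crop pixel (295,225), with the jaws along x. I'll close.

Request:
{"fn": "apply_moves", "kwargs": {
  "slide": [
    [0.03, 0, 0],
    [0, 0, 0],
    [0, 0, 0],
    [0, 0, 0],
    [0, 0, 0],
    [0, 0, 0]
  ],
  "turn": [
    [0, 0, 0],
    [0, 0, 0],
    [0, 0, 0],
    [0, 0, 0],
    [0, 0, 0],
    [0, 0, 0]
  ],
  "jaw": [0.2, 0.25, 0.3, 0.5, 0.7, 1],
  "newtons": 40
}}

```text
time_s: 3.95
tcp_pos: [0.4093, 0.2072, 0.0698]
eef_rot: [-179.8, 0.1, -84.7]
contact_force: [3.5, 0.1, 6.9]
gripper_width: 0.0617
```

Request:
{"fn": "apply_moves", "kwargs": {
  "slide": [
    [0, 0, 0],
    [0, 0, 0],
    [0, 0, -0.05],
    [0, 0, -0.1],
    [0, 0, -0.2],
    [0, 0, -0.2],
    [0, 0, -0.2],
    [0, 0, 0]
  ],
  "turn": [
    [0, 0, 0],
    [0, 0, 0],
    [0, 0, 0],
    [0, 0, 0],
    [0, 0, 0],
    [0, 0, 0],
    [0, 0, 0],
    [0, 0, 0]
  ],
  "jaw": [1, 1, 1, 1, 1, 1, 1, 1]
}}

```text
time_s: 4.75
tcp_pos: [0.4085, 0.2067, 0.1458]
eef_rot: [-179.9, 0.1, -84.7]
contact_force: [1.3, 0.8, -6.6]
gripper_width: 0.0617
```

```bash
python3 go.py b1 .150
```

```text
t 4.75 pos [0.4085 0.2067 0.1458] rot [-1.7986e+02  1.4000e-01 -8.4690e+01] j [ 51.6   4.9 -33.6   0.  -51.3 -46.3] w 0.0617 F [ 1.3  0.8 -6.6]
slide total [ 0.144 -1.748 -0.038] if turned [ 0.132 -1.749 -0.042] turn total [-0.002  0.002  0.005]
```

Request:
{"fn": "apply_moves", "kwargs": {
  "slide": [
    [0.02, -0.15, 0],
    [0.02, -0.25, 0],
    [0.02, -0.25, 0],
    [0.02, -0.25, 0],
    [0.02, -0.25, 0],
    [0.02, -0.25, 0],
    [0.02, -0.25, 0],
    [0, -0.1, 0]
  ],
  "turn": [
    [0, 0, 0.005],
    [0, 0, 0],
    [0, 0, 0],
    [0, 0, 0],
    [0, 0, 0],
    [0, 0, 0],
    [0, 0, 0],
    [0, 0, 0]
  ],
  "jaw": [1, 1, 1, 1, 1, 1, 1, 1]
}}

```text
time_s: 5.55
tcp_pos: [0.585, 0.2062, 0.141]
eef_rot: [179.9, -0.1, -85.2]
contact_force: [-0.4, 0.0, -6.6]
gripper_width: 0.0616
```

Request:
{"fn": "apply_moves", "kwargs": {
  "slide": [
    [0, 0, 0],
    [0, 0, 0],
    [0, 0, 0]
  ],
  "turn": [
    [0, 0, 0],
    [0, 0, 0],
    [0, 0, 0]
  ],
  "jaw": [1, 1, 1]
}}

```text
time_s: 5.85
tcp_pos: [0.5824, 0.2067, 0.1429]
eef_rot: [179.9, -0.0, -85.1]
contact_force: [-0.1, -0.6, -5.8]
gripper_width: 0.0616
```

```bash
python3 go.py b1 .104
python3 - <<'E'
from plant import r
import cv2,numpy as np
from h import *
c=r.capture("side"); cv2.imwrite("pics/s2.png",cv2.resize(c["pixels"][100:280,100:340],None,fx=3,fy=3))
E
```

```text
t 5.85 pos [0.5824 0.2067 0.1429] rot [ 1.7991e+02 -3.0000e-02 -8.5130e+01] j [ 37.6  19.7 -14.1  -0.  -56.3 -32.7] w 0.0616 F [-0.1 -0.6 -5.8]
slide total [-0.017 -0.016  0.389] if turned [-0.016 -0.015  0.389] turn total [ 0.001 -0.    -0.   ]
```

View pics/s2.png

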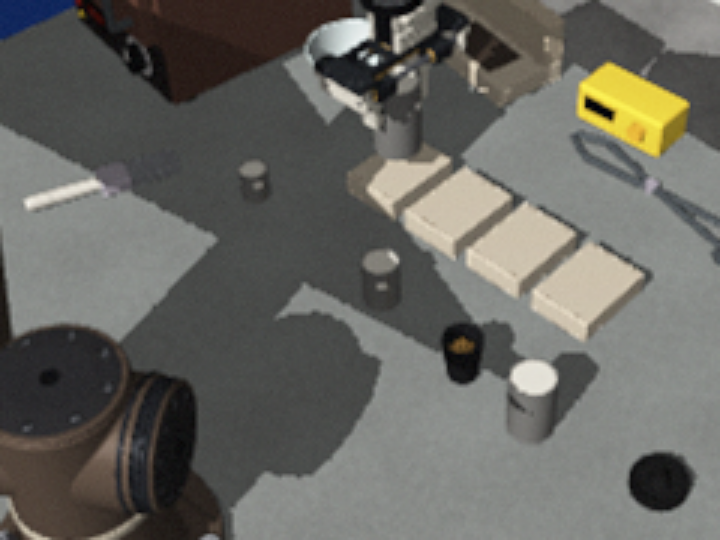

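The flask hangs upright over brick 1 at (400,125). Now I'll lower it.

Request:
{"fn": "apply_moves", "kwargs": {
  "slide": [
    [-0.01, -0.02, 0.1],
    [0, 0, 0.1],
    [0, 0, 0.08],
    [0, 0, 0.05],
    [0, 0, 0.02],
    [0, 0, 0],
    [0, 0, 0]
  ],
  "turn": [
    [0, 0, 0],
    [0, 0, 0],
    [0, 0, 0],
    [0, 0, 0],
    [0, 0, 0],
    [0, 0, 0],
    [0, 0, 0]
  ],
  "jaw": [1, 1, 1, 1, 1, 1, 1]
}}

```text
time_s: 6.6
tcp_pos: [0.5856, 0.2083, 0.1088]
eef_rot: [-180.0, 0.0, -85.1]
contact_force: [-0.3, 0.4, -5.8]
gripper_width: 0.0617
```

Request:
{"fn": "apply_moves", "kwargs": {
  "slide": [
    [0, 0, 0.02],
    [0, 0, 0]
  ],
  "turn": [
    [0, 0, 0],
    [0, 0, 0]
  ],
  "jaw": [1, 1]
}}

```text
time_s: 6.8
tcp_pos: [0.5854, 0.2082, 0.1066]
eef_rot: [-180.0, 0.0, -85.1]
contact_force: [0.1, 0.0, -6.2]
gripper_width: 0.0618
```

Request:
{"fn": "apply_moves", "kwargs": {
  "slide": [
    [0, 0, 0.02],
    [0, 0, 0]
  ],
  "turn": [
    [0, 0, 0],
    [0, 0, 0]
  ],
  "jaw": [1, 1]
}}

```text
time_s: 7.0
tcp_pos: [0.5853, 0.2081, 0.1043]
eef_rot: [180.0, -0.0, -85.1]
contact_force: [0.2, -0.1, -6.8]
gripper_width: 0.0617
```

Request:
{"fn": "apply_moves", "kwargs": {
  "slide": [
    [0, 0, 0.02],
    [0, 0, 0]
  ],
  "turn": [
    [0, 0, 0],
    [0, 0, 0]
  ],
  "jaw": [1, 1]
}}

```text
time_s: 7.2
tcp_pos: [0.5853, 0.2081, 0.1022]
eef_rot: [180.0, -0.0, -85.1]
contact_force: [-0.3, 0.1, -6.0]
gripper_width: 0.0616
```

Request:
{"fn": "apply_moves", "kwargs": {
  "slide": [
    [0, 0, 0.02],
    [0, 0, 0]
  ],
  "turn": [
    [0, 0, 0],
    [0, 0, 0]
  ],
  "jaw": [1, 1]
}}

```text
time_s: 7.4
tcp_pos: [0.5855, 0.2082, 0.1018]
eef_rot: [-180.0, -0.0, -85.1]
contact_force: [-3.6, -0.5, 4.6]
gripper_width: 0.0615
```

Contact is made (Fz went from -6 to +4.6 N). I'll release gradually.

Request:
{"fn": "apply_moves", "kwargs": {
  "slide": [
    [0, 0, 0],
    [0, 0, 0],
    [0, 0, 0],
    [0, 0, 0],
    [0, 0, 0],
    [0, 0, 0],
    [0, 0, 0]
  ],
  "turn": [
    [0, 0, 0],
    [0, 0, 0],
    [0, 0, 0],
    [0, 0, 0],
    [0, 0, 0],
    [0, 0, 0],
    [0, 0, 0]
  ],
  "jaw": [0.28, 0.25, 0.2, 0.15, 0.1, 0, 0]
}}

```text
time_s: 8.1
tcp_pos: [0.5854, 0.2082, 0.1005]
eef_rot: [180.0, -0.0, -85.1]
contact_force: [0.5, 0.0, -0.0]
gripper_width: 0.0863
```

Request:
{"fn": "apply_moves", "kwargs": {
  "slide": [
    [0, 0, -0.1],
    [0, 0, -0.2],
    [0, 0, -0.3],
    [0, 0, -0.3],
    [0, 0, -0.1],
    [0, 0, 0]
  ],
  "turn": [
    [0, 0, 0],
    [0, 0, 0],
    [0, 0, 0],
    [0, 0, 0],
    [0, 0, 0],
    [0, 0, 0]
  ],
  "jaw": [0, 0, 0, 0, 0, 0]
}}

```text
time_s: 8.7
tcp_pos: [0.5863, 0.2087, 0.2032]
eef_rot: [-179.8, 0.1, -85.1]
contact_force: [-0.3, 0.1, -0.8]
gripper_width: 0.0877
```

```bash
python3 go.py f85 .2
```

```text
t 8.7 pos [0.5863 0.2087 0.2032] rot [-1.7978e+02  1.2000e-01 -8.5120e+01] j [ 37.6  17.   -9.6   0.  -63.2 -32.7] w 0.0877 F [-0.3  0.1 -0.8]
slide total [3.79  1.941 0.017] if turned [3.789 1.942 0.032] turn total [-0.003  0.001 -0.   ]
```

Request:
{"fn": "apply_moves", "kwargs": {
  "slide": [
    [0.15, 0.08, 0],
    [0.3, 0.15, 0],
    [0.3, 0.15, 0],
    [0.3, 0.15, 0],
    [0.3, 0.15, 0],
    [0.3, 0.15, 0],
    [0.3, 0.16, 0],
    [0.3, 0.16, 0]
  ],
  "turn": [
    [0, 0, 0],
    [0, 0, 0],
    [0, 0, 0],
    [0, 0, 0],
    [0, 0, 0],
    [0, 0, 0],
    [0, 0, 0],
    [0, 0, 0]
  ],
  "jaw": [0, 0, 0, 0, 0, 0, 0, 0]
}}

```text
time_s: 9.5
tcp_pos: [0.4879, -0.0275, 0.1992]
eef_rot: [179.9, -0.0, -85.1]
contact_force: [0.7, -0.7, -0.1]
gripper_width: 0.0878
```

Request:
{"fn": "apply_moves", "kwargs": {
  "slide": [
    [0.3, 0.15, 0],
    [0.3, 0.15, 0],
    [0.3, 0.15, 0],
    [0.3, 0.16, 0],
    [0.2, 0.1, 0],
    [0.13, 0.08, 0],
    [0, 0, 0],
    [0, 0, 0]
  ],
  "turn": [
    [0, 0, 0],
    [0, 0, 0],
    [0, 0, 0],
    [0, 0, 0],
    [0, 0, 0],
    [0, 0, 0],
    [0, 0, 0],
    [0, 0, 0]
  ],
  "jaw": [0, 0, 0, 0, 0, 0, 0, 0]
}}

```text
time_s: 10.3
tcp_pos: [0.4232, -0.1852, 0.1997]
eef_rot: [179.9, 0.0, -85.2]
contact_force: [0.4, 0.1, -0.5]
gripper_width: 0.0875
```

```bash
python3 go.py f85 .05
python3 - <<'E'
from plant import r
from h import *
c=r.capture("top");W=pts(c);Z=W[...,2]
cv2.imwrite("pics/t3.png",cv2.resize(c["pixels"][120:260,130:350],None,fx=3.5,fy=3.5))
m=(np.abs(Z-.137)<.012); m[:,:180]=0;m[:,230:]=0;m[:130]=0;m[200:]=0
v,u=np.nonzero(m);print(len(u),ray(c,u.mean(),v.mean(),.137).round(4),Z[m].mean())
E
```

```text
t 10.3 pos [ 0.4232 -0.1852  0.1997] rot [ 1.7991e+02  2.0000e-02 -8.5210e+01] j [  0.9   2.1 -28.5  -0.  -59.5   3.9] w 0.0875 F [ 0.4  0.1 -0.5]
slide total [ 0.005 -0.022  1.497] if turned [ 0.004 -0.02   1.497] turn total [ 0.001  0.    -0.001]
233 [0.5823 0.2071 0.137 ] 0.13335517774732977
```

View pics/t3.png

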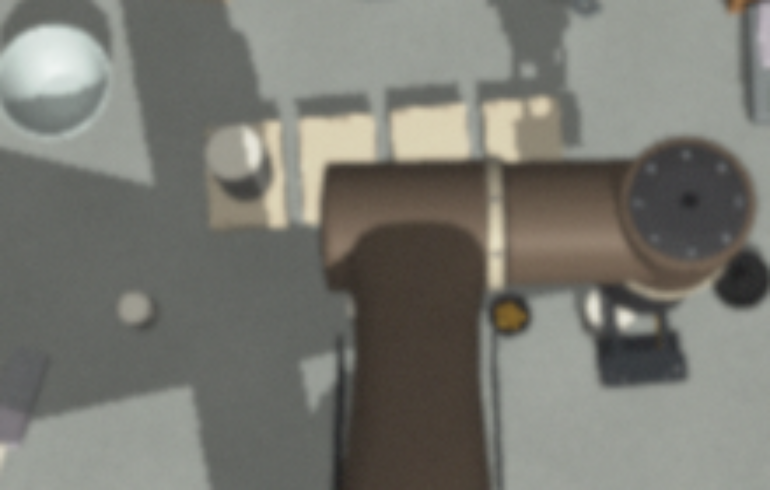

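The 105 flask stands at (0.582, 0.207), within 2 mm of brick 1's middle. The gripper is over the 85 flask. Its body edge is about 40 mm from the crucible.

Request:
{"fn": "apply_moves", "kwargs": {
  "slide": [
    [0, -0.02, 0.2],
    [0, 0, 0.2],
    [0, 0, 0.2],
    [0, 0, 0.2],
    [0, 0, 0.2],
    [0, 0, 0.2],
    [0, 0, 0.2],
    [0, 0, 0.08]
  ],
  "turn": [
    [0, 0, 0],
    [0, 0, 0],
    [0, 0, 0],
    [0, 0, 0],
    [0, 0, 0],
    [0, 0, 0],
    [0, 0, 0],
    [0, 0, 0]
  ],
  "jaw": [0, 0, 0, 0, 0, 0, 0, 0]
}}

```text
time_s: 11.15
tcp_pos: [0.4252, -0.184, 0.0507]
eef_rot: [179.8, 0.0, -85.1]
contact_force: [0.1, -0.2, -0.0]
gripper_width: 0.0877
```

Request:
{"fn": "apply_moves", "kwargs": {
  "slide": [
    [0, 0, 0],
    [0, 0, 0],
    [0, 0, 0],
    [0, 0, 0],
    [0, 0, 0],
    [0, 0, 0],
    [0, 0, 0]
  ],
  "turn": [
    [0, 0, 0],
    [0, 0, 0],
    [0, 0, 0],
    [0, 0, 0],
    [0, 0, 0],
    [0, 0, 0],
    [0, 0, 0]
  ],
  "jaw": [0.2, 0.3, 0.35, 0.4, 0.6, 1, 1],
  "newtons": 35
}}

```text
time_s: 11.85
tcp_pos: [0.4271, -0.1848, 0.0533]
eef_rot: [-179.9, -0.0, -85.1]
contact_force: [0.1, 1.2, 6.3]
gripper_width: 0.0537
```

Request:
{"fn": "apply_moves", "kwargs": {
  "slide": [
    [0, 0, 0],
    [0, 0, -0.05],
    [0, 0, -0.15],
    [0, 0, -0.2],
    [0, 0, -0.2],
    [0, 0, -0.2],
    [0, 0, -0.2],
    [0, 0, -0.2]
  ],
  "turn": [
    [0, 0, 0],
    [0, 0, 0],
    [0, 0, 0],
    [0, 0, 0],
    [0, 0, 0],
    [0, 0, 0],
    [0, 0, 0],
    [0, 0, 0]
  ],
  "jaw": [1, 1, 1, 1, 1, 1, 1, 1]
}}

```text
time_s: 12.65
tcp_pos: [0.4248, -0.1846, 0.1727]
eef_rot: [179.9, 0.1, -85.2]
contact_force: [0.7, -0.3, -4.6]
gripper_width: 0.0537
```

```bash
python3 go.py b2 .17
```

```text
t 12.65 pos [ 0.4248 -0.1846  0.1727] rot [ 1.7987e+02  5.0000e-02 -8.5170e+01] j [  0.9   3.8 -30.6  -0.1 -55.7   3.9] w 0.0537 F [ 0.7 -0.3 -4.6]
slide total [-2.749 -1.916  0.025] if turned [-2.747 -1.919  0.027] turn total [ 0.002  0.001 -0.001]
```

Request:
{"fn": "apply_moves", "kwargs": {
  "slide": [
    [-0.1, -0.07, 0],
    [-0.2, -0.14, 0],
    [-0.25, -0.175, 0],
    [-0.25, -0.175, 0],
    [-0.25, -0.175, 0],
    [-0.25, -0.175, 0],
    [-0.25, -0.175, 0],
    [-0.25, -0.175, 0]
  ],
  "turn": [
    [0, 0, 0],
    [0, 0, 0],
    [0, 0, 0],
    [0, 0, 0],
    [0, 0, 0],
    [0, 0, 0],
    [0, 0, 0],
    [0, 0, 0]
  ],
  "jaw": [1, 1, 1, 1, 1, 1, 1, 1]
}}

```text
time_s: 13.45
tcp_pos: [0.5358, 0.0068, 0.1709]
eef_rot: [179.8, -0.0, -85.1]
contact_force: [0.7, 0.7, -5.4]
gripper_width: 0.0535
```

Request:
{"fn": "apply_moves", "kwargs": {
  "slide": [
    [-0.25, -0.175, 0],
    [-0.25, -0.175, 0],
    [-0.25, -0.175, 0],
    [-0.15, -0.1, 0],
    [-0.05, -0.03, 0],
    [0, 0, 0],
    [0, 0, 0],
    [0, 0, 0]
  ],
  "turn": [
    [0, 0, 0],
    [0, 0, 0],
    [0, 0, 0],
    [0, 0, 0],
    [0, 0, 0],
    [0, 0, 0],
    [0, 0, 0],
    [0, 0, 0]
  ],
  "jaw": [1, 1, 1, 1, 1, 1, 1, 1]
}}

```text
time_s: 14.25
tcp_pos: [0.593, 0.1046, 0.1725]
eef_rot: [180.0, -0.0, -85.2]
contact_force: [-0.5, -0.7, -4.9]
gripper_width: 0.0536
```

```bash
python3 go.py b2 .09
```

```text
t 14.25 pos [0.593  0.1046 0.1725] rot [ 1.7997e+02 -1.0000e-02 -8.5180e+01] j [ 28.6  16.8 -14.2  -0.  -59.1 -23.7] w 0.0536 F [-0.5 -0.7 -4.9]
slide total [-0.009  0.004  0.825] if turned [-0.009  0.004  0.825] turn total [ 0.    -0.    -0.001]
```

Request:
{"fn": "apply_moves", "kwargs": {
  "slide": [
    [-0.01, 0, 0.15],
    [0, 0, 0.2],
    [0, 0, 0.2],
    [0, 0, 0.15],
    [0, 0, 0.07],
    [0, 0, 0.04],
    [0, 0, 0],
    [0, 0, 0]
  ],
  "turn": [
    [0, 0, 0],
    [0, 0, 0],
    [0, 0, 0],
    [0, 0, 0],
    [0, 0, 0],
    [0, 0, 0],
    [0, 0, 0],
    [0, 0, 0]
  ],
  "jaw": [1, 1, 1, 1, 1, 1, 1, 1]
}}

```text
time_s: 15.05
tcp_pos: [0.5941, 0.1066, 0.0924]
eef_rot: [-179.9, 0.0, -85.1]
contact_force: [0.7, 0.5, -4.2]
gripper_width: 0.0536
```

Request:
{"fn": "apply_moves", "kwargs": {
  "slide": [
    [0, 0, 0.02],
    [0, 0, 0],
    [0, 0, 0.02],
    [0, 0, 0]
  ],
  "turn": [
    [0, 0, 0],
    [0, 0, 0],
    [0, 0, 0],
    [0, 0, 0]
  ],
  "jaw": [1, 1, 1, 1]
}}

```text
time_s: 15.45
tcp_pos: [0.5934, 0.1065, 0.0874]
eef_rot: [180.0, -0.0, -85.1]
contact_force: [-0.1, -0.9, -4.2]
gripper_width: 0.0533
```

Request:
{"fn": "apply_moves", "kwargs": {
  "slide": [
    [0, 0, 0.02],
    [0, 0, 0]
  ],
  "turn": [
    [0, 0, 0],
    [0, 0, 0]
  ],
  "jaw": [1, 1]
}}

```text
time_s: 15.65
tcp_pos: [0.5936, 0.1065, 0.0854]
eef_rot: [180.0, -0.0, -85.1]
contact_force: [0.9, -0.2, -3.8]
gripper_width: 0.0536
```

Request:
{"fn": "apply_moves", "kwargs": {
  "slide": [
    [0, 0, 0.02],
    [0, 0, 0]
  ],
  "turn": [
    [0, 0, 0],
    [0, 0, 0]
  ],
  "jaw": [1, 1]
}}

```text
time_s: 15.85
tcp_pos: [0.5937, 0.1066, 0.0853]
eef_rot: [-180.0, -0.0, -85.1]
contact_force: [-5.0, 0.3, 10.0]
gripper_width: 0.0539
```

Request:
{"fn": "apply_moves", "kwargs": {
  "slide": [
    [0, 0, 0.01],
    [0, 0, 0]
  ],
  "turn": [
    [0, 0, 0],
    [0, 0, 0]
  ],
  "jaw": [1, 1]
}}

```text
time_s: 16.05
tcp_pos: [0.5938, 0.1066, 0.0852]
eef_rot: [-179.9, -0.0, -85.1]
contact_force: [-8.2, 0.1, 17.5]
gripper_width: 0.0533
```

Contact. I'll back up 1 mm and release.

Request:
{"fn": "apply_moves", "kwargs": {
  "slide": [
    [0, 0, -0.01],
    [0, 0, 0],
    [0, 0, 0],
    [0, 0, 0],
    [0, 0, 0],
    [0, 0, 0],
    [0, 0, 0],
    [0, 0, 0]
  ],
  "turn": [
    [0, 0, 0],
    [0, 0, 0],
    [0, 0, 0],
    [0, 0, 0],
    [0, 0, 0],
    [0, 0, 0],
    [0, 0, 0],
    [0, 0, 0]
  ],
  "jaw": [1, 0.37, 0.33, 0.28, 0.2, 0.1, 0, 0]
}}

```text
time_s: 16.85
tcp_pos: [0.5936, 0.1065, 0.0835]
eef_rot: [180.0, -0.0, -85.1]
contact_force: [0.4, -0.4, -0.2]
gripper_width: 0.0855
```

Request:
{"fn": "apply_moves", "kwargs": {
  "slide": [
    [0, 0, -0.1],
    [0, 0, -0.2],
    [0, 0, -0.3],
    [0, 0, -0.3],
    [0, 0, -0.25],
    [0, 0, 0],
    [0, 0, 0]
  ],
  "turn": [
    [0, 0, 0],
    [0, 0, 0],
    [0, 0, 0],
    [0, 0, 0],
    [0, 0, 0],
    [0, 0, 0],
    [0, 0, 0]
  ],
  "jaw": [0, 0, 0, 0, 0, 0, 0]
}}

```text
time_s: 17.55
tcp_pos: [0.5938, 0.1067, 0.1997]
eef_rot: [-179.9, 0.1, -85.1]
contact_force: [0.0, 0.4, -1.0]
gripper_width: 0.0876
```

```bash
python3 go.py f65 .17
```

```text
t 17.55 pos [0.5938 0.1067 0.1997] rot [-1.799e+02  5.000e-02 -8.514e+01] j [ 28.7  15.5 -12.1  -0.  -62.3 -23.8] w 0.0876 F [ 0.   0.4 -1. ]
slide total [0.213 1.641 0.294] if turned [0.211 1.641 0.297] turn total [-0.001  0.001 -0.   ]
```

Request:
{"fn": "apply_moves", "kwargs": {
  "slide": [
    [0.02, 0.1, 0],
    [0.03, 0.25, 0],
    [0.03, 0.25, 0],
    [0.03, 0.25, 0],
    [0.03, 0.25, 0],
    [0.03, 0.25, 0.1],
    [0.03, 0.22, 0.1],
    [0.01, 0.07, 0.1]
  ],
  "turn": [
    [0, 0, 0],
    [0, 0, 0],
    [0, 0, 0],
    [0, 0, 0],
    [0, 0, 0],
    [0, 0, 0],
    [0, 0, 0],
    [0, 0, 0]
  ],
  "jaw": [0, 0, 0, 0, 0, 0, 0, 0]
}}

```text
time_s: 18.35
tcp_pos: [0.4291, 0.0704, 0.1675]
eef_rot: [179.9, -0.0, -85.1]
contact_force: [1.0, -0.1, -0.3]
gripper_width: 0.0877
```

Request:
{"fn": "apply_moves", "kwargs": {
  "slide": [
    [0, 0, 0],
    [0, 0, 0],
    [0, 0, 0]
  ],
  "turn": [
    [0, 0, 0],
    [0, 0, 0],
    [0, 0, 0]
  ],
  "jaw": [0, 0, 0]
}}

```text
time_s: 18.65
tcp_pos: [0.4329, 0.072, 0.1688]
eef_rot: [-180.0, -0.0, -85.1]
contact_force: [0.3, 0.4, 0.5]
gripper_width: 0.0878
```

```bash
python3 go.py f65 .035
```

```text
t 18.65 pos [0.4329 0.072  0.1688] rot [-1.7998e+02 -1.0000e-02 -8.5130e+01] j [ 35.4   1.5 -33.7   0.  -54.8 -30.5] w 0.0878 F [0.3 0.4 0.5]
slide total [0.003 0.009 1.338] if turned [0.004 0.008 1.338] turn total [-0. -0. -0.]
```

Request:
{"fn": "apply_moves", "kwargs": {
  "slide": [
    [0, 0.01, 0.2],
    [0, 0, 0.2],
    [0, 0, 0.2],
    [0, 0, 0.2],
    [0, 0, 0.2],
    [0, 0, 0.2],
    [0, 0, 0.1],
    [0, 0, 0.04]
  ],
  "turn": [
    [0, 0, 0],
    [0, 0, 0],
    [0, 0, 0],
    [0, 0, 0],
    [0, 0, 0],
    [0, 0, 0],
    [0, 0, 0],
    [0, 0, 0]
  ],
  "jaw": [0, 0, 0, 0, 0, 0, 0, 0]
}}

```text
time_s: 19.45
tcp_pos: [0.4311, 0.0715, 0.0337]
eef_rot: [179.9, -0.1, -85.1]
contact_force: [0.0, -0.2, 0.3]
gripper_width: 0.0877
```

Request:
{"fn": "apply_moves", "kwargs": {
  "slide": [
    [0, 0, 0],
    [0, 0, 0],
    [0, 0, 0],
    [0, 0, 0],
    [0, 0, 0],
    [0, 0, 0],
    [0, 0, 0],
    [0, 0, 0]
  ],
  "turn": [
    [0, 0, 0],
    [0, 0, 0],
    [0, 0, 0],
    [0, 0, 0],
    [0, 0, 0],
    [0, 0, 0],
    [0, 0, 0],
    [0, 0, 0]
  ],
  "jaw": [0.2, 0.35, 0.4, 0.45, 0.5, 0.7, 1, 1],
  "newtons": 25
}}

```text
time_s: 20.25
tcp_pos: [0.4316, 0.072, 0.035]
eef_rot: [-179.9, 0.0, -85.1]
contact_force: [0.9, 0.4, 6.5]
gripper_width: 0.0458
```

Request:
{"fn": "apply_moves", "kwargs": {
  "slide": [
    [0, 0, -0.05],
    [0, 0, -0.15],
    [0, 0, -0.2],
    [0, 0, -0.2],
    [0, 0, -0.2],
    [0, 0, -0.2],
    [0, 0, 0],
    [0, 0, 0]
  ],
  "turn": [
    [0, 0, 0],
    [0, 0, 0],
    [0, 0, 0],
    [0, 0, 0],
    [0, 0, 0],
    [0, 0, 0],
    [0, 0, 0],
    [0, 0, 0]
  ],
  "jaw": [1, 1, 1, 1, 1, 1, 1, 1]
}}

```text
time_s: 21.05
tcp_pos: [0.4304, 0.0714, 0.1343]
eef_rot: [180.0, 0.0, -85.2]
contact_force: [0.2, 0.4, -2.3]
gripper_width: 0.0455
```

```bash
python3 go.py b3 .14
```

```text
t 21.05 pos [0.4304 0.0714 0.1343] rot [ 1.7998e+02  2.0000e-02 -8.5160e+01] j [ 35.5   3.7 -36.7  -0.  -49.6 -30.6] w 0.0455 F [ 0.2  0.4 -2.3]
slide total [ 0.828 -1.647 -0.058] if turned [ 0.83  -1.647 -0.057] turn total [ 0.     0.    -0.001]
```

Request:
{"fn": "apply_moves", "kwargs": {
  "slide": [
    [0.15, -0.1, -0.05],
    [0.2, -0.2, 0],
    [0.2, -0.25, 0],
    [0.15, -0.25, 0],
    [0.1, -0.25, 0],
    [0.03, -0.25, 0],
    [0, -0.25, 0],
    [0, -0.1, 0]
  ],
  "turn": [
    [0, 0, 0],
    [0, 0, 0],
    [0, 0, 0],
    [0, 0, 0],
    [0, 0, 0],
    [0, 0, 0],
    [0, 0, 0],
    [0, 0, 0]
  ],
  "jaw": [1, 1, 1, 1, 1, 1, 1, 1]
}}

```text
time_s: 21.85
tcp_pos: [0.6032, 0.0026, 0.1372]
eef_rot: [179.8, -0.0, -85.2]
contact_force: [-0.8, -0.1, -1.7]
gripper_width: 0.0456
```

Request:
{"fn": "apply_moves", "kwargs": {
  "slide": [
    [0, 0, 0],
    [0, 0, 0],
    [0, 0, 0]
  ],
  "turn": [
    [0, 0, 0],
    [0, 0, 0],
    [0, 0, 0]
  ],
  "jaw": [1, 1, 1]
}}

```text
time_s: 22.15
tcp_pos: [0.6012, 0.0029, 0.1391]
eef_rot: [179.9, -0.0, -85.1]
contact_force: [0.9, 0.7, -2.3]
gripper_width: 0.046
```

```bash
python3 go.py b3 .074
```

```text
t 22.15 pos [0.6012 0.0029 0.1391] rot [179.93  -0.   -85.12] j [ 18.9  18.5 -16.6  -0.  -55.  -14. ] w 0.046 F [ 0.9  0.7 -2.3]
slide total [ 0.001 -0.004  0.651] if turned [ 0.001 -0.003  0.651] turn total [ 0.001 -0.    -0.   ]
```

Request:
{"fn": "apply_moves", "kwargs": {
  "slide": [
    [0, 0, 0.1],
    [0, 0, 0.15],
    [0, 0, 0.15],
    [0, 0, 0.12],
    [0, 0, 0.08],
    [0, 0, 0.05],
    [0, 0, 0],
    [0, 0, 0]
  ],
  "turn": [
    [0, 0, 0],
    [0, 0, 0],
    [0, 0, 0],
    [0, 0, 0],
    [0, 0, 0],
    [0, 0, 0],
    [0, 0, 0],
    [0, 0, 0]
  ],
  "jaw": [1, 1, 1, 1, 1, 1, 1, 1]
}}

```text
time_s: 22.95
tcp_pos: [0.6027, 0.003, 0.0749]
eef_rot: [-180.0, -0.0, -85.1]
contact_force: [-0.1, 0.3, -0.9]
gripper_width: 0.0458
```

Request:
{"fn": "apply_moves", "kwargs": {
  "slide": [
    [0, 0, 0.02],
    [0, 0, 0],
    [0, 0, 0.02],
    [0, 0, 0]
  ],
  "turn": [
    [0, 0, 0],
    [0, 0, 0],
    [0, 0, 0],
    [0, 0, 0]
  ],
  "jaw": [1, 1, 1, 1]
}}

```text
time_s: 23.35
tcp_pos: [0.6023, 0.0029, 0.0704]
eef_rot: [180.0, 0.0, -85.1]
contact_force: [-1.1, -0.3, -1.1]
gripper_width: 0.0452
```

Request:
{"fn": "apply_moves", "kwargs": {
  "slide": [
    [0, 0, 0.02],
    [0, 0, 0]
  ],
  "turn": [
    [0, 0, 0],
    [0, 0, 0]
  ],
  "jaw": [1, 1]
}}

```text
time_s: 23.55
tcp_pos: [0.6023, 0.0029, 0.0683]
eef_rot: [180.0, -0.0, -85.1]
contact_force: [0.1, 1.1, -1.9]
gripper_width: 0.0459
```

Request:
{"fn": "apply_moves", "kwargs": {
  "slide": [
    [0, 0, 0.02],
    [0, 0, 0]
  ],
  "turn": [
    [0, 0, 0],
    [0, 0, 0]
  ],
  "jaw": [1, 1]
}}

```text
time_s: 23.75
tcp_pos: [0.6026, 0.0029, 0.0671]
eef_rot: [-180.0, -0.0, -85.1]
contact_force: [-1.4, 1.1, 3.5]
gripper_width: 0.0454
```

Contact. Releasing and lifting.

Request:
{"fn": "apply_moves", "kwargs": {
  "slide": [
    [0, 0, 0],
    [0, 0, 0],
    [0, 0, 0],
    [0, 0, 0],
    [0, 0, 0],
    [0, 0, 0],
    [0, 0, 0],
    [0, 0, 0]
  ],
  "turn": [
    [0, 0, 0],
    [0, 0, 0],
    [0, 0, 0],
    [0, 0, 0],
    [0, 0, 0],
    [0, 0, 0],
    [0, 0, 0],
    [0, 0, 0]
  ],
  "jaw": [0.46, 0.42, 0.36, 0.3, 0.2, 0.1, 0, 0]
}}

```text
time_s: 24.55
tcp_pos: [0.6024, 0.0029, 0.0666]
eef_rot: [-180.0, 0.0, -85.1]
contact_force: [1.1, 0.2, -0.3]
gripper_width: 0.0861
```

Request:
{"fn": "apply_moves", "kwargs": {
  "slide": [
    [0, 0, -0.1],
    [0, 0, -0.2],
    [0, 0, -0.3],
    [0, 0, -0.3],
    [0, 0, -0.3],
    [0, 0, -0.2],
    [0, 0, 0],
    [0, 0, 0]
  ],
  "turn": [
    [0, 0, 0],
    [0, 0, 0],
    [0, 0, 0],
    [0, 0, 0],
    [0, 0, 0],
    [0, 0, 0],
    [0, 0, 0],
    [0, 0, 0]
  ],
  "jaw": [0, 0, 0, 0, 0, 0, 0, 0]
}}

```text
time_s: 25.35
tcp_pos: [0.6025, 0.003, 0.2075]
eef_rot: [-179.9, 0.0, -85.1]
contact_force: [-0.1, -0.5, -0.7]
gripper_width: 0.0878
```

```bash
python3 go.py f45 .2
```

```text
t 25.35 pos [0.6025 0.003  0.2075] rot [-1.7991e+02  3.0000e-02 -8.5140e+01] j [ 18.8  15.1 -11.6  -0.  -63.2 -14. ] w 0.0878 F [-0.1 -0.5 -0.7]
slide total [-3.336  1.401  0.075] if turned [-3.336  1.399  0.075] turn total [-0.001  0.    -0.   ]
```

Request:
{"fn": "apply_moves", "kwargs": {
  "slide": [
    [-0.1, 0.1, 0],
    [-0.2, 0.2, 0],
    [-0.3, 0.2, 0],
    [-0.3, 0.15, 0],
    [-0.3, 0.1, 0],
    [-0.3, 0.1, 0],
    [-0.3, 0.1, 0],
    [-0.3, 0.1, 0]
  ],
  "turn": [
    [0, 0, 0],
    [0, 0, 0],
    [0, 0, 0],
    [0, 0, 0],
    [0, 0, 0],
    [0, 0, 0],
    [0, 0, 0],
    [0, 0, 0]
  ],
  "jaw": [0, 0, 0, 0, 0, 0, 0, 0]
}}

```text
time_s: 26.15
tcp_pos: [0.4782, 0.2041, 0.2057]
eef_rot: [179.9, -0.1, -85.1]
contact_force: [0.6, 0.2, 0.6]
gripper_width: 0.0875
```

Request:
{"fn": "apply_moves", "kwargs": {
  "slide": [
    [-0.3, 0.1, 0],
    [-0.3, 0.1, 0],
    [-0.3, 0.1, 0],
    [-0.2, 0.05, 0],
    [-0.1, 0, 0],
    [-0.03, 0, 0],
    [0, 0, 0],
    [0, 0, 0]
  ],
  "turn": [
    [0, 0, 0],
    [0, 0, 0],
    [0, 0, 0],
    [0, 0, 0],
    [0, 0, 0],
    [0, 0, 0],
    [0, 0, 0],
    [0, 0, 0]
  ],
  "jaw": [0, 0, 0, 0, 0, 0, 0, 0]
}}

```text
time_s: 26.95
tcp_pos: [0.4347, 0.322, 0.2063]
eef_rot: [180.0, -0.0, -85.2]
contact_force: [-0.7, -1.4, 0.2]
gripper_width: 0.0874
```

```bash
python3 go.py f45 .021
python3 - <<'E'
from plant import r
from h import *
c=r.capture("side"); cv2.imwrite("pics/s4.png",cv2.resize(c["pixels"][80:280,90:340],None,fx=3,fy=3))
c=r.capture("top");W=pts(c);Z=W[...,2]
for z,a,b in((.137,180,214),(.117,214,241),(.097,241,268)):
    m=(np.abs(Z-z)<.012); m[:,:a]=0;m[:,b:]=0;m[:130]=0;m[195:]=0
    v,u=np.nonzero(m);print(len(u),ray(c,u.mean(),v.mean(),z).round(4))
print(W[208,168],c["pixels"][208,168])
E
```

```text
t 26.95 pos [0.4347 0.322  0.2063] rot [ 1.7997e+02 -3.0000e-02 -8.5170e+01] j [ 57.3   9.5 -19.1  -0.  -61.4 -52.5] w 0.0874 F [-0.7 -1.4  0.2]
slide total [-1.600e-02 -1.000e-03  1.853e+00] if turned [-0.016 -0.     1.853] turn total [ 0.    -0.    -0.001]
229 [0.5832 0.2073 0.137 ]
172 [0.5908 0.1051 0.117 ]
122 [0.5994 0.0029 0.097 ]
[0.4332132  0.3232679  0.04564506] [147 157 159]
```

View pics/s4.png

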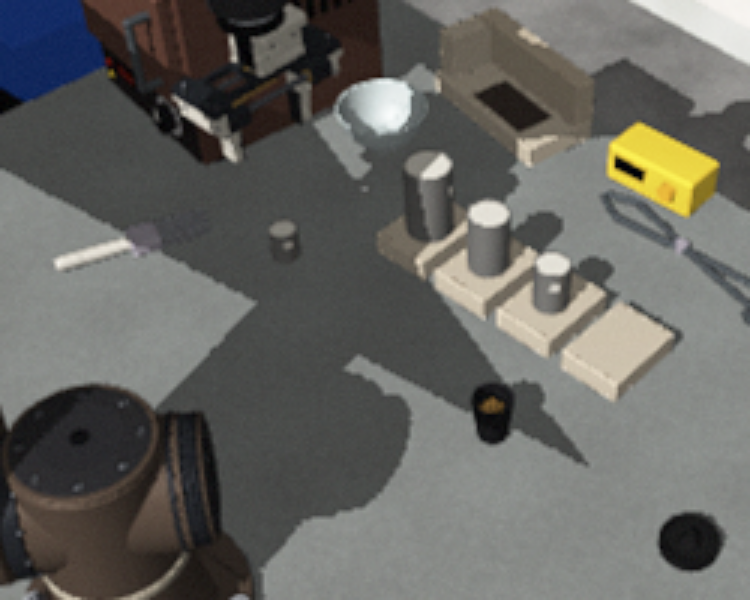

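Three flasks stand on bricks 1–3 at crop pixels (428,195), (488,240) and (551,285), each within about 2 mm of its brick's middle. The 45 flask at (285,240) is undisturbed, so I'll go down onto it.

Request:
{"fn": "apply_moves", "kwargs": {
  "slide": [
    [-0.02, 0, 0.25],
    [0, 0, 0.3],
    [0, 0, 0.3],
    [0, 0, 0.3],
    [0, 0, 0.3],
    [0, 0, 0.2],
    [0, 0, 0.13],
    [0, 0, 0.05]
  ],
  "turn": [
    [0, 0, 0],
    [0, 0, 0],
    [0, 0, 0],
    [0, 0, 0],
    [0, 0, 0],
    [0, 0, 0],
    [0, 0, 0],
    [0, 0, 0]
  ],
  "jaw": [0, 0, 0, 0, 0, 0, 0, 0]
}}

```text
time_s: 27.85
tcp_pos: [0.4343, 0.3235, 0.0222]
eef_rot: [179.9, -0.1, -85.2]
contact_force: [-0.3, -0.0, 0.1]
gripper_width: 0.0879
```

Request:
{"fn": "apply_moves", "kwargs": {
  "slide": [
    [0, 0, 0],
    [0, 0, 0],
    [0, 0, 0],
    [0, 0, 0],
    [0, 0, 0],
    [0, 0, 0],
    [0, 0, 0],
    [0, 0, 0]
  ],
  "turn": [
    [0, 0, 0],
    [0, 0, 0],
    [0, 0, 0],
    [0, 0, 0],
    [0, 0, 0],
    [0, 0, 0],
    [0, 0, 0],
    [0, 0, 0]
  ],
  "jaw": [0.2, 0.4, 0.47, 0.52, 0.57, 0.7, 1, 1],
  "newtons": 20
}}

```text
time_s: 28.65
tcp_pos: [0.4347, 0.3251, 0.0238]
eef_rot: [-180.0, 0.0, -85.1]
contact_force: [0.2, -0.7, 2.2]
gripper_width: 0.0377
```

Request:
{"fn": "apply_moves", "kwargs": {
  "slide": [
    [0, 0, 0],
    [0, 0, -0.1],
    [0, 0, -0.2],
    [0, 0, -0.3],
    [0, 0, -0.3],
    [0, 0, -0.3],
    [0, 0, -0.3],
    [0, 0, -0.2]
  ],
  "turn": [
    [0, 0, 0],
    [0, 0, 0],
    [0, 0, 0],
    [0, 0, 0],
    [0, 0, 0],
    [0, 0, 0],
    [0, 0, 0],
    [0, 0, 0]
  ],
  "jaw": [1, 1, 1, 1, 1, 1, 1, 1]
}}

```text
time_s: 29.45
tcp_pos: [0.4345, 0.3249, 0.1963]
eef_rot: [-179.9, 0.1, -85.1]
contact_force: [1.0, 0.9, -1.0]
gripper_width: 0.0378
```

```bash
python3 go.py b4 .2
```

```text
t 29.45 pos [0.4345 0.3249 0.1963] rot [-1.7993e+02  9.0000e-02 -8.5120e+01] j [ 57.5  10.  -19.8   0.  -60.  -52.6] w 0.0378 F [ 1.   0.9 -1. ]
slide total [ 4.382 -1.39  -0.042] if turned [ 4.382 -1.388 -0.037] turn total [-0.001  0.001 -0.   ]
```

Request:
{"fn": "apply_moves", "kwargs": {
  "slide": [
    [0.1, 0, 0],
    [0.2, 0, 0],
    [0.3, 0, 0],
    [0.3, -0.05, 0],
    [0.3, -0.05, 0],
    [0.3, -0.1, 0],
    [0.3, -0.1, 0],
    [0.3, -0.1, 0]
  ],
  "turn": [
    [0, 0, 0],
    [0, 0, 0],
    [0, 0, 0],
    [0, 0, 0],
    [0, 0, 0],
    [0, 0, 0],
    [0, 0, 0],
    [0, 0, 0]
  ],
  "jaw": [1, 1, 1, 1, 1, 1, 1, 1]
}}

```text
time_s: 30.25
tcp_pos: [0.4911, 0.1162, 0.1924]
eef_rot: [179.9, -0.1, -85.2]
contact_force: [0.3, 0.6, -0.8]
gripper_width: 0.0378
```

Request:
{"fn": "apply_moves", "kwargs": {
  "slide": [
    [0.3, -0.1, 0],
    [0.3, -0.1, 0],
    [0.3, -0.15, 0],
    [0.3, -0.15, 0],
    [0.3, -0.15, 0],
    [0.3, -0.15, 0],
    [0.3, -0.1, 0],
    [0.18, -0.09, 0]
  ],
  "turn": [
    [0, 0, 0],
    [0, 0, 0],
    [0, 0, 0],
    [0, 0, 0],
    [0, 0, 0],
    [0, 0, 0],
    [0, 0, 0],
    [0, 0, 0]
  ],
  "jaw": [1, 1, 1, 1, 1, 1, 1, 1]
}}

```text
time_s: 31.05
tcp_pos: [0.6087, -0.1028, 0.1917]
eef_rot: [179.8, 0.0, -85.2]
contact_force: [-1.3, 0.3, -1.9]
gripper_width: 0.0377
```

Request:
{"fn": "apply_moves", "kwargs": {
  "slide": [
    [0, 0, 0],
    [0, 0, 0],
    [0, 0, 0]
  ],
  "turn": [
    [0, 0, 0],
    [0, 0, 0],
    [0, 0, 0]
  ],
  "jaw": [1, 1, 1]
}}

```text
time_s: 31.35
tcp_pos: [0.609, -0.0997, 0.1929]
eef_rot: [179.9, 0.0, -85.1]
contact_force: [0.6, 1.4, -1.0]
gripper_width: 0.0375
```

```bash
python3 go.py b4 .062
```

```text
t 31.35 pos [ 0.609  -0.0997  0.1929] rot [ 1.7991e+02  2.0000e-02 -8.5140e+01] j [  8.8  17.1 -10.7  -0.  -62.2  -3.9] w 0.0375 F [ 0.6  1.4 -1. ]
slide total [ 0.003 -0.015  1.309] if turned [ 0.003 -0.013  1.309] turn total [ 0.001  0.    -0.   ]
```

Request:
{"fn": "apply_moves", "kwargs": {
  "slide": [
    [0, -0.01, 0.15],
    [0, 0, 0.25],
    [0, 0, 0.25],
    [0, 0, 0.25],
    [0, 0, 0.2],
    [0, 0, 0.1],
    [0, 0, 0.09],
    [0, 0, 0]
  ],
  "turn": [
    [0, 0, 0],
    [0, 0, 0],
    [0, 0, 0],
    [0, 0, 0],
    [0, 0, 0],
    [0, 0, 0],
    [0, 0, 0],
    [0, 0, 0]
  ],
  "jaw": [1, 1, 1, 1, 1, 1, 1, 1]
}}

```text
time_s: 32.15
tcp_pos: [0.6107, -0.0994, 0.0639]
eef_rot: [179.9, 0.0, -85.1]
contact_force: [0.2, -0.7, -0.7]
gripper_width: 0.0376
```

Request:
{"fn": "apply_moves", "kwargs": {
  "slide": [
    [0, 0, 0.02],
    [0, 0, 0],
    [0, 0, 0.02],
    [0, 0, 0]
  ],
  "turn": [
    [0, 0, 0],
    [0, 0, 0],
    [0, 0, 0],
    [0, 0, 0]
  ],
  "jaw": [1, 1, 1, 1]
}}

```text
time_s: 32.55
tcp_pos: [0.6113, -0.0997, 0.0608]
eef_rot: [-180.0, 0.0, -85.1]
contact_force: [-1.0, 0.7, -1.3]
gripper_width: 0.0379
```

Request:
{"fn": "apply_moves", "kwargs": {
  "slide": [
    [0, 0, 0.02],
    [0, 0, 0]
  ],
  "turn": [
    [0, 0, 0],
    [0, 0, 0]
  ],
  "jaw": [1, 1]
}}

```text
time_s: 32.75
tcp_pos: [0.611, -0.0998, 0.0584]
eef_rot: [180.0, 0.0, -85.1]
contact_force: [0.1, 1.2, -1.4]
gripper_width: 0.0373
```

Request:
{"fn": "apply_moves", "kwargs": {
  "slide": [
    [0, 0, 0.02],
    [0, 0, 0]
  ],
  "turn": [
    [0, 0, 0],
    [0, 0, 0]
  ],
  "jaw": [1, 1]
}}

```text
time_s: 32.95
tcp_pos: [0.611, -0.0998, 0.0563]
eef_rot: [180.0, 0.0, -85.1]
contact_force: [0.0, 0.5, -2.2]
gripper_width: 0.0376
```

Request:
{"fn": "apply_moves", "kwargs": {
  "slide": [
    [0, 0, 0.01],
    [0, 0, 0]
  ],
  "turn": [
    [0, 0, 0],
    [0, 0, 0]
  ],
  "jaw": [1, 1]
}}

```text
time_s: 33.15
tcp_pos: [0.6112, -0.0998, 0.0559]
eef_rot: [-180.0, -0.0, -85.1]
contact_force: [-2.0, 0.3, 1.4]
gripper_width: 0.0378
```

Contact. Releasing and lifting clear.

Request:
{"fn": "apply_moves", "kwargs": {
  "slide": [
    [0, 0, 0],
    [0, 0, 0],
    [0, 0, 0],
    [0, 0, 0],
    [0, 0, 0],
    [0, 0, 0],
    [0, 0, 0],
    [0, 0, 0]
  ],
  "turn": [
    [0, 0, 0],
    [0, 0, 0],
    [0, 0, 0],
    [0, 0, 0],
    [0, 0, 0],
    [0, 0, 0],
    [0, 0, 0],
    [0, 0, 0]
  ],
  "jaw": [0.55, 0.5, 0.44, 0.36, 0.25, 0.1, 0, 0]
}}

```text
time_s: 33.95
tcp_pos: [0.6112, -0.0997, 0.0556]
eef_rot: [180.0, -0.0, -85.1]
contact_force: [-0.6, 0.7, 0.7]
gripper_width: 0.082
```

Request:
{"fn": "apply_moves", "kwargs": {
  "slide": [
    [0, 0, -0.1],
    [0, 0, -0.2],
    [0, 0, -0.3],
    [0, 0, -0.3],
    [0, 0, -0.3],
    [0, 0, -0.3],
    [0, 0, -0.1],
    [0, 0, 0]
  ],
  "turn": [
    [0, 0, 0],
    [0, 0, 0],
    [0, 0, 0],
    [0, 0, 0],
    [0, 0, 0],
    [0, 0, 0],
    [0, 0, 0],
    [0, 0, 0]
  ],
  "jaw": [0, 0, 0, 0, 0, 0, 0, 0]
}}

```text
time_s: 34.75
tcp_pos: [0.612, -0.0997, 0.2181]
eef_rot: [-179.8, 0.0, -85.1]
contact_force: [0.2, -0.4, -0.5]
gripper_width: 0.0876
```

Request:
{"fn": "apply_moves", "kwargs": {
  "slide": [
    [0.2, 0, 0],
    [0.3, 0, 0],
    [0.3, 0, 0],
    [0.3, 0.1, 0],
    [0.3, 0.2, 0],
    [0.2, 0.2, 0],
    [0.1, 0.1, 0],
    [0, 0, 0]
  ],
  "turn": [
    [0, 0, 0],
    [0, 0, 0],
    [0, 0, 0],
    [0, 0, 0],
    [0, 0, 0],
    [0, 0, 0],
    [0, 0, 0],
    [0, 0, 0]
  ],
  "jaw": [0, 0, 0, 0, 0, 0, 0, 0]
}}

```text
time_s: 35.55
tcp_pos: [0.5642, -0.2753, 0.2146]
eef_rot: [179.9, 0.0, -85.3]
contact_force: [-0.1, -0.1, 0.1]
gripper_width: 0.0877
```

Request:
{"fn": "apply_moves", "kwargs": {
  "slide": [
    [0, 0, 0],
    [0, 0, 0],
    [0, 0, 0],
    [0, 0, 0]
  ],
  "turn": [
    [0, 0, 0],
    [0, 0, 0],
    [0, 0, 0],
    [0, 0, 0]
  ],
  "jaw": [0, 0, 0, 0]
}}

```text
time_s: 35.95
tcp_pos: [0.5662, -0.2735, 0.2154]
eef_rot: [180.0, 0.0, -85.1]
contact_force: [-0.2, -0.0, 0.1]
gripper_width: 0.0876
```

Run:
```python
from plant import r
from h import *
c=r.capture("side"); cv2.imwrite("pics/s5.png",cv2.resize(c["pixels"][80:280,90:340],None,fx=3,fy=3))
c=r.capture("top");W=pts(c);Z=W[...,2]
cv2.imwrite("pics/t5.png",cv2.resize(c["pixels"][120:260,130:350],None,fx=3.5,fy=3.5))
for z,a,b in((.137,180,214),(.117,214,241),(.097,241,268),(.077,268,296)):
    m=(np.abs(Z-z)<.012); m[:,:a]=0;m[:,b:]=0;m[:130]=0;m[195:]=0
    v,u=np.nonzero(m);print(len(u),ray(c,u.mean(),v.mean(),z).round(4))
m=(Z>.03)&(Z<.07);m[:200]=0;m[220:]=0;m[:,:265]=0;m[:,286:]=0
v,u=np.nonzero(m);print("cruc",len(u),u.mean(),v.mean())
print(r.get_state()["tcp_pos"],r.get_state()["contact_force"])
```

```text
231 [0.5829 0.2072 0.137 ]
172 [0.5907 0.105  0.117 ]
100 [0.5999 0.0057 0.097 ]
0 [nan nan nan]
cruc 0 nan nan
[ 0.56609708 -0.27376963  0.21551357] [ 0.26017041 -0.41821184  0.56117889]<stdin>:8: RuntimeWarning: Mean of empty slice.
  ret = ret.dtype.type(ret / rcount)
<stdin>:10: RuntimeWarning: Mean of empty slice.
```

View pics/s5.png

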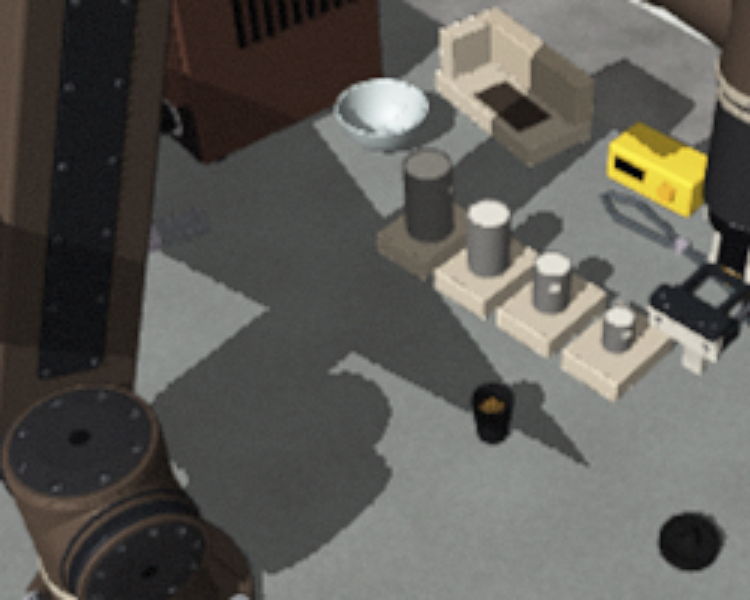

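View pics/t5.png

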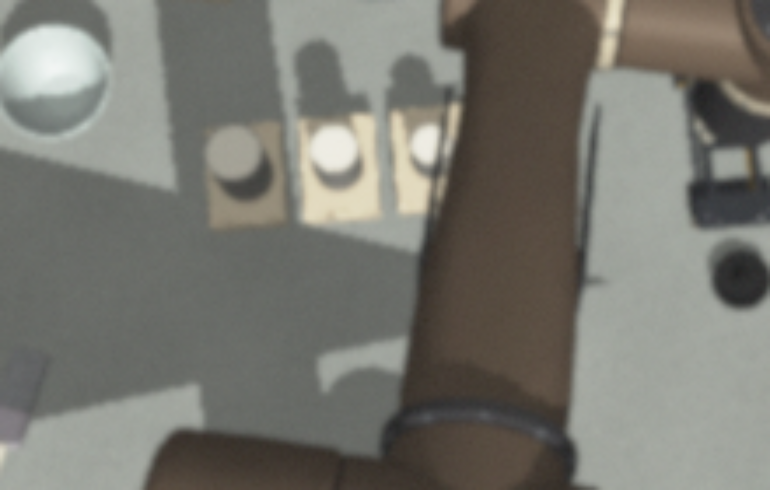

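All four flasks stand in order in the side view. The arm hides the 45 flask and crucible in the top view, so I'll measure those two from the side camera.

Run:
```python
from plant import r
from h import *
a=load("side0.npz"); c=r.capture("side"); W=pts(c);Z=W[...,2]
def box(u,v,h=14): 
    m=np.zeros(Z.shape,bool); m[int(v)-h:int(v)+h,int(u)-h:int(u)+h]=1; return m
for n,p in (("105",(.5838,.2085,.137)),("85",(.5925,.1055,.117)),("65",(.6015,.0028,.097)),("45",(.6103,-.0999,.077))):
    m=(np.abs(Z-p[2])<.005)&box(*proj(c,p)); v,u=np.nonzero(m); print(n,len(u),ray(c,u.mean(),v.mean(),p[2]).round(4),"brick",p[:2])
u,v=proj(a,(.423,-.08,.03)); b=box(u,v,18)
print("crucible mean abs diff",np.abs(a["pixels"].astype(int)-c["pixels"])[b].mean())
for k in(a,c):
    m=b&(k["pixels"].max(2)<38); y,x=np.nonzero(m); print(len(x),x.mean(),y.mean())
```

```text
105 105 [0.5835 0.2036 0.137 ] brick (0.5838, 0.2085)
85 96 [0.5917 0.104  0.117 ] brick (0.5925, 0.1055)
65 79 [0.5997 0.0029 0.097 ] brick (0.6015, 0.0028)
45 53 [ 0.61  -0.103  0.077] brick (0.6103, -0.0999)
crucible mean abs diff 2.9776234567901234
173 253.82080924855492 217.10982658959537
172 253.7674418604651 217.1860465116279
```

Every flask is within 5 mm of its brick's middle in both views, and the crucible hasn't moved. Handing in.

```bash
python3 -c "
from plant import r
print(r.close_job())"
```

```text
the job is handed in; nothing more can be done
None
```

I placed all four flasks and handed the job in at about 36 s. The kiln is at +y, so the order is 105 mm on brick 1, 85 mm on brick 2, 65 mm on brick 3 and 45 mm on brick 4. Each flask was lowered until the wrist force showed contact, then released slowly.

**Flask positions:** the last checks put every flask within about 5 mm of its brick's middle, against the 15 mm allowed. All four looked upright in the side view.

**Crucible:** it appears in the same place in the side view as at the start, within 0.1 pixel.

**Checks that failed or disagreed:**
- In the final top view the arm hid the 45 mm flask and the crucible, so those two were checked from the side camera only.
- The arm also partly hid the 65 mm flask in that view, which gave a position 3 mm off. The earlier clear view and the side view both put it within about 2 mm.
- The two cameras differed by about 4 mm in y for the 105 mm flask.
- While setting down the 85 mm flask, one extra step down pressed it onto the brick with about 17 N before I backed off. I measured no harm from it.

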